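# Gauge and click up the mould clamp

## Robot

A 6-joint arm with a two-finger parallel gripper is mounted at the origin on the work surface. World frame = base frame: x ahead of the robot, y to its left, z up, the work surface at z = 0. Lengths are in m, angles in rad, forces in N, time in s.
With the tool pointing down it reaches from about 0.275 to 0.875 m from the base axis. Payload 12.5 kg.
Tool frame: the origin (TCP) lies at the very end of the fingers, on their centre line; the grasp point (between the pads) lies 19 mm behind it; z points along the fingers, y is the line along which they close (so a half turn about z gives the same grasp; the last joint's range is limited). The gripper opens to 85 mm and grips with 20 to 120 N. Pads are 22 mm wide; open, the fingers measure 114 mm over their backs; the gripper's body (76 mm by 85 mm) begins 54 mm behind the grasp point. The pads swing forward as they close: fully open they stand 13 mm farther back than shut.
Start: joints at [-1.267, 0.351, 1.652, -0, 1.139, -0.085], TCP at [0.209, -0.509, 0.196] pointing down, gripper open.
Joint ranges: [-2.75, 2.75], [-0.79, 2.1], [0.01, 2.65], [-1.57, 4.71], [0.07, 3.14], [-2.87, 2.87]. Speed limits (rad/s): [2.22, 2.22, 2.79, 3.14, 3.14, 3.14].

## Interface

Orientations are given as a 3x3 rotation matrix whose columns are the frame's x, y, z axes.
In Python, from bench import manip gives the robot as it stands. Calls block until the motion is done:
- manip.move_ptp(position, orientation): joint-space move of the TCP to a pose.
- manip.move_l(position, attitude=None, max_speed=0.15): straight line of the TCP; attitude=None keeps the orientation; max_speed is the mean speed in m/s.
- manip.move_j(angles): joint-space move.
- manip.set_gripper(opening, effort=None): opening from 0.0 (shut) to 1.0 (fully open); effort is the grip in N (None keeps the last); returns when the fingers have stopped.
- manip.dwell(seconds).
- manip.inverse_kinematics(position, orientation): joint angles nearest the present ones, or None.
- manip.grab_frame(name): name is "scene" or "side" or "wrist"; returns (picture, depth): 480x640x3 uint8, red, green, blue; 480x640 float32, m along the optical axis (not along the pixel's ray), 0 where there is no reading.
- manip.get_calibration(name): a dict with "camera_matrix" (3x3 intrinsics, pixels), "k1" (the pictures are not rectified: a ray, as slopes to the right and down, at radius r is drawn at 1 + k1 r^2 times it, then the intrinsics apply), "R" (3x3) and "t" (3): a world point X has camera coordinates R X + t. Camera axes: x right, y down, z forward; pixel columns grow to the right and rows downward; lengths in m; the calibration is good to about 2 mm. A picture is of the moment at which its call begins: read the wrist's pose just before it. get_calibration takes no time and is no camera call; for the wrist camera it gives the pose at the moment of the call.
A pose or a line that the arm cannot do raises manip.Unreachable and nothing moves.
- manip.sign_off(): hands the job in; it is judged then, once.
Trained networks look in the newest picture that a camera, given by its name, has taken for a name from the list of things; names that differ only in an ending like _2 or _b are one class to them, and where a whole thing is asked for, a point or a joint stands for the part that bears it (a point fixed in the world has none). Each returns a list of dicts, best first, with "confidence" (0 to 1); they miss things now and then, are a little off and sometimes report something else, mostly with a low value. They report only what shows in the picture. A call takes as long as a camera call. They do not tell look-alikes from the thing itself.
- manip.look_for(camera, name): "at" ([x, y, z] in m, in world coordinates, good to about 4 mm: the middle of the surface that is visible of it).
Readings, each from a call of its own:
- manip.current_time(): time.
- manip.current_qpos(): joint angles.
- manip.current_joint_vel(): joint speeds.
- manip.current_joint_torque(): joint torques, N m.
- manip.current_ee_pos(): TCP position.
- manip.current_tcp_rot(): TCP orientation.
- manip.current_force(): force on the tool from outside, world axes, zero at the start.
- manip.current_ft_torque(): the same for the moment, N m.
- manip.current_grip_width(): opening from 0.0 (shut) to 1.0 (fully open).
- manip.current_grip_force(): force on a finger pad.
Only numpy, scipy, OpenCV 4.12 (cv2) and the standard library are available. Lean on these libraries where they do the work, as an engineer would, in place of code of your own. Each camera call takes 0.05 s, during which the arm holds its last target. There are 200 camera calls.

## Task

Take the gauge blade with the rectangular handle out of its wooden stand and slide it down into the gap between the two plates of the mould clamp, midway along them, until its handle rests on the plates, and let go of it. Then swing the clamp's spring-return lever exactly four clicks, no more, so that the pawl lies in the notch after the fourth ridge, and finish while holding the lever there, since it runs back if let go. Leave the round-handled gauge, the brush tin and the iron casting alone.

Things in the scene. Friction and masses are not known exactly. Their poses are not given: they have to be found in the camera images.
- gauge: loose gauge, 100 g: upright steel blade 30 wide (x) x 5 thick (y) x 55 mm long under a rectangular wooden handle 40 (x) x 24 (y) x 45 mm high whose underside forms the shoulder. Origin at the middle of the blade's lower end: the shoulder is 55 mm and the handle's top 100 mm above it; z up. Stands in one of the two slots of the stand with its tip 5 mm above the bench, shoulder on the stand's top
- spare: the other loose gauge, not needed: same blade 7 mm thick under a round wooden handle 30 mm across and 45 high; origin at the blade's lower end. Stands in the other slot; which slot is which varies
- stand: fixed wooden block 80 (x) x 150 (y) x 60 mm high with two through slots 34 (x) x 10 (y) mm, 40 mm either side of its middle along y; origin at the centre of its underside
- clamp: fixed mould clamp; place and yaw vary. Green base 150 (x -60 to +90) x 240 (y -150 to +90) x 12 mm, origin on the bench. Two iron plates 60 long (x) x 22 thick (y) stand upright, tops 70 mm above the bench, the gap between them 11 mm when open, its middle at x 0, y +50 mm. The lever pivots on a vertical axis at x 0, y -100 mm
- gap_top (a point): middle of the open gap at the level of the plate tops (70 mm above the bench); axes as the clamp: x runs along the gap, y across it. With the gauge fully in, its origin is 55 mm below this level
- lever (a joint): lever angle (rad), 0 at rest, growing clockwise seen from above, stop at 1.33. A spring always drives it back to 0 (4 to 6 N at the grip), even out of a notch. At each ridge the push needed rises by about 2 N, then drops to about 2 N below as the pawl passes: a click. Steel bar 18 mm wide, its top 57 mm above the bench
- lever_grip (a point): middle of the top of the lever's grip: an upright black cylinder 20 mm across, from 65 to 120 mm above the bench, its axis 140 mm from the pivot. At rest it lies at clamp x -102, y -195 mm
- pawl_tip (a point): point on the lever's tail, 65 mm from the pivot, exactly opposite the grip, 52 mm above the bench, at the spring pawl's rounded nose (7 mm across)
- index_plate: fixed dark arc round the pivot with six upright steel ridges 6 mm across, 70 mm from the pivot, 0.18 rad apart, tops 62 mm up, over which the pawl clicks. Origin on the pivot axis at bench level. Its yaw differs from the clamp's by up to 0.12 rad: at equal yaw the pawl passes ridge 1 at lever 0.24 and lies in the notch after ridge 4 at 0.87; turned anticlockwise by a, both come a earlier
- notch1 (a point): middle of the notch after the first ridge, at the pawl nose's height, 65 mm from the pivot
- notch4 (a point): middle of the notch between the fourth and fifth ridges, 65 mm from the pivot: where the pawl nose must lie after four clicks
- notch5 (a point): middle of the notch after the fifth ridge: one click too many
- brush_tin: bystander: open tin 76 mm across and 55 high with short brushes standing in it to about 125 mm; origin under its centre
- casting: bystander: round iron casting 132 mm across and 74 high; origin under its centre
- jaw (a joint): travel (m) of the -y plate towards the fixed +y plate; the lever draws it up, 5.2 mm per rad, so that the gap is about 6.5 mm after four clicks; 0 = gap 11 mm
There are look-alikes about, which are no part of the job. Leave any orange look-alike of the gauge alone.

How it is judged:
On the way, in this order (a step that is already met when the one before it is completed fails the run):
1. the gauge is fully in the gap and let go, the lever not yet clicked (z of gauge in the frame of gap_top below -0.052 m and x of gauge in the frame of gap_top between -0.015 and 0.015 m and horizontal distance between gauge and gap_top below 0.017 m and angle between gauge's own z axis and vertical below 0.1 rad and contact force between the fingers and gauge below 0.1 N and value of joint lever below 0.1 rad), for 0.2 s.
2. the first click is passed (horizontal distance between pawl_tip and notch1 below 0.0045 m).
3. the lever is held in the notch after the fourth ridge (horizontal distance between pawl_tip and notch4 below 0.0045 m and contact force between the fingers and lever above 0.5 N), for 0.3 s.
At the end, for the whole second after the job is handed in: The gauge stands in the gap with its shoulder on the plates (within 3 mm), within 15 mm of midway, upright within 0.1 rad and untouched; the fingers press on the lever with more than 0.5 N, the lever is still and the pawl nose is within 4.5 mm of the middle of the notch after the fourth ridge (all of step 3 and velocity of joint lever between -0.1 and 0.1 rad/s and z of gauge in the frame of gap_top below -0.052 m and x of gauge in the frame of gap_top between -0.015 and 0.015 m and horizontal distance between gauge and gap_top below 0.017 m and angle between gauge's own z axis and vertical below 0.1 rad and contact force between the fingers and gauge below 0.1 N); the arm keeps its last pose, push and grip.
It fails at once if the lever goes a click too far (fifth click) (horizontal distance between pawl_tip and notch5 below 0.005 m).
It fails at once if the round-handled gauge is disturbed (distance of spare from where it was at the start of the episode above 0.02 m or angle between spare's own z axis and vertical above 0.3 rad).
It fails at once if the brush tin is disturbed (distance of brush_tin from where it was at the start of the episode above 0.03 m or angle between brush_tin's own z axis and vertical above 0.4 rad).
It fails at once if the casting is disturbed (distance of casting from where it was at the start of the episode above 0.03 m or angle between casting's own z axis and vertical above 0.4 rad).
It also fails if it takes over 72 s, if anything falls off the work surface, if the arm or the gripper's body presses on something with over 40 N, if the wrist force passes 120 N, or if a joint passes its speed limit or range.

## Working session

There is one attempt and no reset: what is moved stays moved. The work goes in short steps, each a Python script; the robot and the scene stay as the last script left them, time stands still between calls to the robot, and variables do not carry over. Pictures are saved under pics/ and viewed, at most 10 in all, crops included, and the job is handed in when it is done.

```bash
mkdir -p pics; ls; cat > h.py <<'E'
import numpy as np, cv2
from bench import manip as m
def grab(c,fn=None):
    K=m.get_calibration(c); p,d=m.grab_frame(c)
    if fn: cv2.imwrite('pics/'+fn,p[:,:,::-1])
    return p,d,K
def ray(K,u,v):
    A=np.array(K['camera_matrix'],float)
    n=cv2.undistortPoints(np.array([[[u,v]]],float),A,np.array([K['k1'],0,0,0,0.]))[0,0]
    R=np.array(K['R']);t=np.array(K['t'])
    return -R.T@t, R.T@np.array([n[0],n[1],1.])
def atz(K,u,v,z):
    o,d=ray(K,u,v); return o+d*(z-o[2])/d[2]
def cloud(K,d):
    A=np.array(K['camera_matrix'],float)
    v,u=np.mgrid[:480,:640]
    n=cv2.undistortPoints(np.stack([u,v],-1).reshape(-1,1,2).astype(float),A,np.array([K['k1'],0,0,0,0.]))[:,0]
    z=d.reshape(-1,1); P=np.hstack([n*z,z])
    W=(P-np.array(K['t']))@np.array(K['R'])
    return W.reshape(480,640,3)
def proj(K,X):
    R=cv2.Rodrigues(np.array(K['R'],float))[0]
    return cv2.projectPoints(np.array(X,float).reshape(-1,1,3),R,np.array(K['t'],float),np.array(K['camera_matrix'],float),np.array([K['k1'],0,0,0,0.]))[0][:,0]
def down(yaw):  # tool y axis at angle yaw in world; z down
    y=np.array([np.cos(yaw),np.sin(yaw),0]);z=np.array([0,0,-1.]);return np.stack([np.cross(y,z),y,z],1)
E
python3 - <<'E'
from h import *
for c in ['scene','side']:
    p,d,K=grab(c,c+'0.png')
    np.savez(c+'0.npz',p=p,d=d)
    print(c,-np.array(K['R']).T@K['t'])
    for n in ['gauge','spare','stand','clamp','gap_top','lever','lever_grip','pawl_tip','index_plate','notch1','notch4','notch5','brush_tin','casting']:
        try: print(n,[(np.round(r['at'],3).tolist(),round(r['confidence'],2)) for r in m.look_for(c,n)])
        except Exception as e: print(n,e)
print(m.current_time())
E
```

```text
pics
scene [1.49365111 0.61077391 0.88661595]
gauge [([0.588, 0.377, 0.075], 0.82), ([0.49, 0.397, 0.09], 0.74), ([0.495, 0.501, 0.067], 0.68), ([0.66, 0.026, 0.054], 0.51)]
spare [([0.462, 0.319, 0.088], 0.85)]
stand [([0.486, 0.365, 0.057], 0.88), ([0.706, 0.302, 0.046], 0.51)]
clamp [([0.668, -0.016, 0.01], 0.83), ([0.709, 0.303, 0.046], 0.7)]
gap_top [([0.66, 0.024, 0.056], 0.67), ([0.466, 0.32, 0.091], 0.48)]
lever [([0.568, -0.14, 0.054], 0.81)]
lever_grip [([0.567, -0.143, 0.054], 0.75)]
pawl_tip [([0.574, -0.136, 0.058], 0.57)]
index_plate [([0.696, -0.099, 0.035], 0.9)]
notch1 [([0.699, -0.097, 0.036], 0.87)]
notch4 [([0.699, -0.097, 0.036], 0.87)]
notch5 [([0.699, -0.097, 0.036], 0.87)]
brush_tin [([0.708, 0.306, 0.047], 0.69), ([0.666, -0.02, 0.009], 0.65)]
casting [([0.551, -0.433, 0.053], 0.58)]
side [-0.04324389 -0.70188185  1.26155221]
gauge [([0.578, 0.369, 0.079], 0.68)]
spare []
stand [([0.47, 0.276, 0.038], 0.81)]
clamp [([0.627, -0.043, 0.012], 0.65)]
gap_top [([0.626, -0.044, 0.012], 0.57)]
lever [([0.576, -0.141, 0.056], 0.87)]
lever_grip [([0.576, -0.138, 0.058], 0.93)]
pawl_tip [([0.572, -0.138, 0.058], 0.72)]
index_plate [([0.693, -0.116, 0.039], 0.84)]
notch1 [([0.688, -0.119, 0.042], 0.82)]
notch4 [([0.688, -0.119, 0.042], 0.82)]
notch5 [([0.688, -0.119, 0.042], 0.82)]
brush_tin [([0.686, 0.286, 0.042], 0.93)]
casting [([0.512, -0.468, 0.059], 0.8)]
1.5
```

View pics/scene0.png

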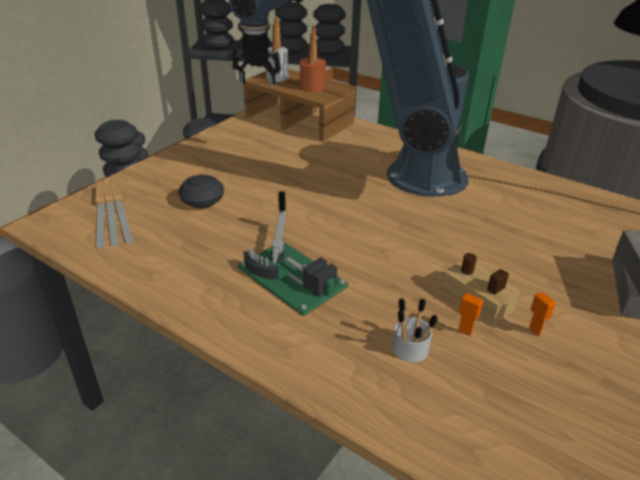

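View pics/side0.png

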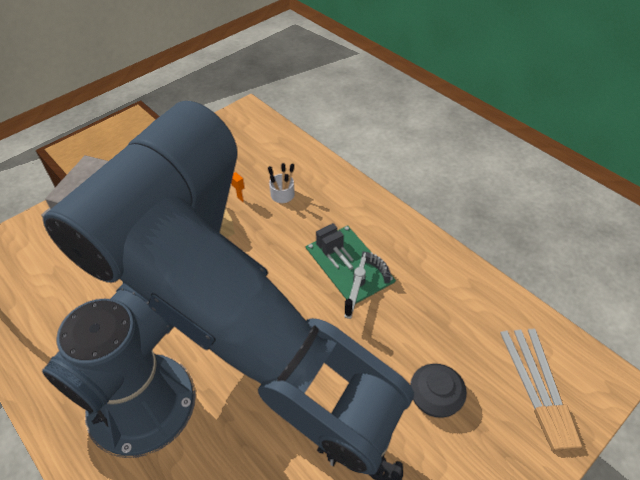

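The scene view shows the round gauge at about (469,263) and the rectangular one at (498,281) in the stand. Two orange look-alikes stand at (470,313) and (542,313), the clamp is at (293,275) and the tin at (412,335). The side view shows the clamp at (350,262) with its grip at (349,303), and the arm hides the stand. Next I'll use the wrist camera from above.

```bash
python3 - <<'E'
from h import *
K=m.get_calibration('wrist'); R=m.current_tcp_rot(); 
c=-np.array(K['R']).T@K['t']; print('cam in tcp',R.T@(c-m.current_ee_pos()),'axis',R.T@np.array(K['R'])[2], K['camera_matrix'])
R=np.array(R)
off=R.T@(c-m.current_ee_pos())
def look(P,h,yaw,fn):
    Rn=down(yaw)
    # put camera above P approx
    t=np.array([*P,h])-Rn@np.array([off[0],off[1],0])
    m.move_ptp(t,Rn); m.dwell(0.2)
    p,d,K=grab('wrist',fn); return p,d,K
import pickle
S={}
for i,(P,h,n) in enumerate([((0.66,-0.05),0.30,['gauge','clamp','lever_grip','pawl_tip','index_plate','gap_top']),((0.476,0.36),0.30,['gauge','spare','stand'])]):
    p,d,K=look(P,h,np.pi/2,f'w{i}.png'); S[i]=(p,d,K)
    for k in n: print(k,[(np.round(r['at'],3).tolist(),round(r['confidence'],2)) for r in m.look_for('wrist',k)])
pickle.dump(S,open('S.pkl','wb'))
print(m.current_time(),m.current_qpos())
E
```

```text
cam in tcp [ 0.07268387 -0.00090367 -0.17612121] axis [-2.85668820e-01 -7.79910937e-04  9.58328084e-01] [[426.3394727    0.         314.75989119]
 [  0.         426.3394727  235.88098429]
 [  0.           0.           1.        ]]
gauge []
clamp [([0.644, -0.035, 0.012], 0.96)]
lever_grip [([0.615, -0.118, 0.057], 0.89)]
pawl_tip [([0.614, -0.113, 0.058], 0.88)]
index_plate [([0.693, -0.119, 0.047], 0.87)]
gap_top [([0.644, -0.037, 0.01], 0.84)]
gauge [([0.467, 0.39, 0.108], 0.89), ([0.574, 0.375, 0.105], 0.88), ([0.484, 0.493, 0.098], 0.69), ([0.644, 0.051, 0.012], 0.39)]
spare [([0.452, 0.319, 0.101], 0.57)]
stand [([0.463, 0.351, 0.06], 0.61)]
6.6 [ 5.10581725e-01  4.79952654e-01  1.20720733e+00 -3.04362314e-05
  1.45443395e+00 -1.05987446e+00]
```

View pics/w0.png

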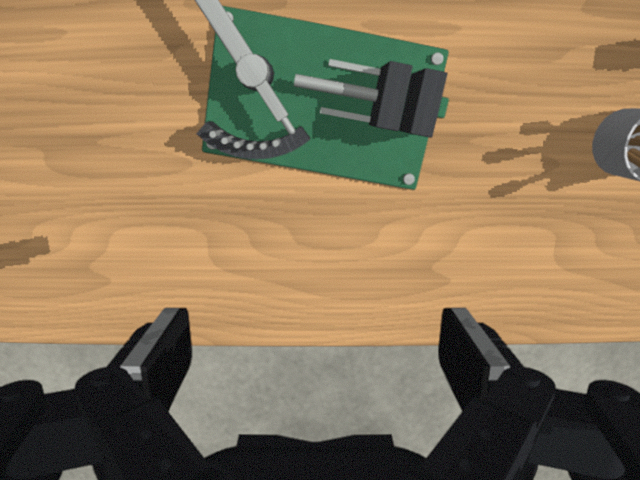

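View pics/w1.png

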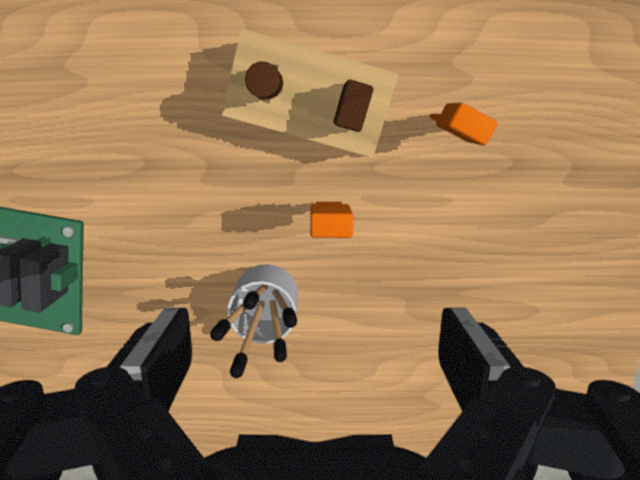

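The first wrist view shows the plates at about (390,95) and (428,100), the pivot at (254,70), and the ridges from (206,132) to (290,140) with the pawl at (298,137). The second shows the rectangular handle top at (354,105), the round one at (264,80), orange look-alikes at (470,122) and (332,220), and the tin at (263,305).

```bash
cat > an.py <<'E'
from h import *
def comp(mask,uv,k=3):
    mk=cv2.morphologyEx(mask.astype(np.uint8),cv2.MORPH_OPEN,np.ones((k,k)))
    n,l=cv2.connectedComponents(mk); 
    return l==l[uv[1],uv[0]]
def rect(W,mk):
    q=W[mk][:,:2]; (c,s,a)=cv2.minAreaRect((q*1000).astype(np.float32))
    a=np.radians(a)
    if s[0]<s[1]: s=s[::-1]; a+=np.pi/2
    return np.array(c)/1000,np.array(s),np.degrees((a+np.pi/2)%np.pi-np.pi/2)  # long axis dir
E
python3 - <<'E'
from an import *
import pickle
S=pickle.load(open('S.pkl','rb'))
p,d,K=S[1]; W=cloud(K,d); z=W[...,2]
for n,uv in [('gauge',(354,105)),('spare',(264,80)),('orange',(332,225)),('orange2',(478,120))]:
    z0=np.median(z[uv[1]-3:uv[1]+4,uv[0]-3:uv[0]+4]); mk=comp(abs(z-z0)<.006,uv); print(n,round(z0,4),rect(W,mk),mk.sum())
mk=comp(abs(z-.06)<.006,(310,110)); print('stand',np.median(z[mk]),rect(W,mk))
p,d,K=S[0]; W=cloud(K,d); z=W[...,2]
for uv in [(392,90),(430,95)]:
    z0=np.median(z[uv[1]-3:uv[1]+4,uv[0]-3:uv[0]+4]); mk=comp(abs(z-z0)<.006,uv); print('plate',round(z0,4),rect(W,mk),mk.sum())
hsv=cv2.cvtColor(p,cv2.COLOR_RGB2HSV); g=(hsv[...,0]>50)&(hsv[...,0]<90)&(hsv[...,1]>80)
q=g.copy(); q[:, :150]=0; q[300:]=0
cn=np.argwhere(q)[:,::-1].astype(np.float32)
# base corners via top plane .012
P=np.array([atz(K,u,v,.012)[:2] for u,v in cn[::7]]); r=cv2.minAreaRect((P*1000).astype(np.float32)); print('base',r)
# pivot cap, lever
z0=np.median(z[66:75,250:259]); print('pivot',z0,atz(K,254,70,z0))
im=cv2.resize(p[100:180,180:340],None,fx=5,fy=5,interpolation=cv2.INTER_CUBIC); cv2.imwrite('pics/c0.png',im[:,:,::-1])
E
```

```text
gauge 0.1037 (array([0.47278983, 0.39438614]), array([39.97737122, 24.28529358]), np.float64(-15.564132690429672)) 1378
spare 0.1036 (array([0.45166656, 0.31778293]), array([29.39852715, 28.04207802]), np.float64(88.87955474853516)) 1030
orange 0.0985 (array([0.57842047, 0.37627936]), array([38.93298721, 24.50449181]), np.float64(-89.58788502216339)) 1096
orange2 0.0989 (array([0.48718478, 0.49887781]), array([40.27166748, 25.05173111]), np.float64(63.78781890869142)) 1314
stand 0.058700353030182735 (array([0.46185089, 0.35592725]), array([151.25987244,  80.94973755]), np.float64(74.41832733154298))
plate 0.0689 (array([0.64735217, 0.02376828]), array([59.61787415, 22.43238068]), np.float64(-9.625106811523462)) 1618
plate 0.0688 (array([0.65310718, 0.0562664 ]), array([59.82442093, 22.76727486]), np.float64(-11.295173645019524)) 1626
base ((651.9056396484375, -35.71717834472656), (247.5677032470703, 146.94210815429688), 79.63380432128906)
pivot 0.05860425578555947 [ 0.62363139 -0.10464964  0.05860426]
```

View pics/c0.png

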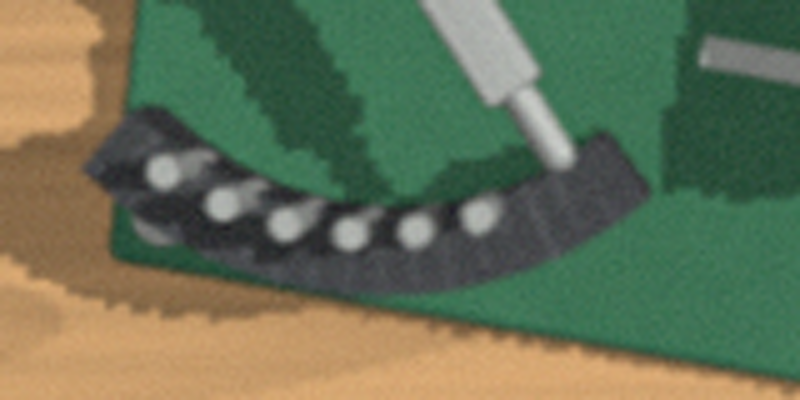

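The crop shows all six ridges clearly, with ridge 1 at (276,143) and ridge 6 at (213,134) in full-image pixels, and the pawl nose at (293,132). The stand and gauge fits agree, so I'll do a second view at the pre-grasp pose, then grasp and look at the clamp again from another place.

```bash
python3 - <<'E'
from an import *
import pickle
y0=np.radians(74.4)
c=np.array([.4727,.3944]); 
m.set_gripper(0.65)
m.move_ptp([*c,0.17],down(y0)); m.dwell(.2)
p,d,K=grab('wrist','w2.png'); W=cloud(K,d); z=W[...,2]
u,v=proj(K,[*c,.104])[0].astype(int)
z0=np.median(z[v-3:v+4,u-3:u+4]); mk=comp(abs(z-z0)<.006,(u,v)); r=rect(W,mk); print((u,v),z0,r,mk.sum())
q=z[(abs(z-.06)<.008)]; print('stand z',np.median(q),m.current_time())
c2=r[0]
if np.linalg.norm(c2-c)<.006 and abs(r[1][0]-40)<4:
    cc=(c+2*c2)/3; 
    m.move_l([*cc,0.069]); f0=np.array(m.current_force())
    m.set_gripper(0.0,40); print('w',m.current_grip_width(),m.current_grip_force(),'TCP',m.current_ee_pos(),np.array(m.current_force())-f0)
    m.move_l([*cc,0.24],max_speed=.12); print(m.current_grip_width(),m.current_force(),m.current_time())
E
```

```text
(np.int64(312), np.int64(235)) 0.10337693926167707 (array([0.47208698, 0.39438428]), array([39.69345474, 24.03386688]), np.float64(-15.531600952148423)) 2536
stand z 0.058634311627053105 7.925
w 0.030927453816895583 40.4322332656011 TCP [0.47248701 0.39276942 0.07128014] [ -5.84088556 -16.15753453  22.81763364]
0.0007198594208322861 [ 0.26558226 -0.8363501   0.06562134] 10.875
```

The fingers closed to nothing, so the gauge isn't held. I'll take a look.

```bash
python3 - <<'E'
from h import *
a=grab('wrist')[0]; b=cv2.imread('pics/w2.png')[:,:,::-1]
cv2.imwrite('pics/v3.png',cv2.resize(np.hstack([b,a]),(800,300))[:,:,::-1])
for k in ['gauge','spare']: print(k,[(np.round(r['at'],3).tolist(),round(r['confidence'],2)) for r in m.look_for('wrist',k)])
E
```

```text
gauge [([0.466, 0.398, 0.107], 0.93), ([0.575, 0.387, 0.022], 0.67), ([0.48, 0.495, 0.099], 0.57)]
spare [([0.619, 0.038, 0.013], 0.35)]
```

View pics/v3.png

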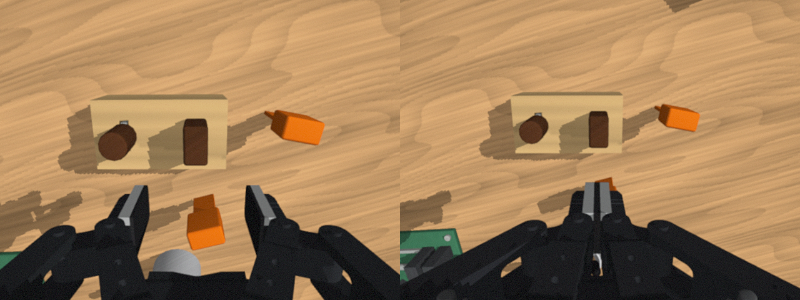

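The gauge still stands in its slot at about (598,128) in the right half, and the fingers are shut and empty. I'll go back down step by step with readings.

```bash
python3 - <<'E'
from an import *
m.set_gripper(0.65,40)
c=np.array([.4723,.3944])
p,d,K=grab('wrist'); W=cloud(K,d); z=W[...,2]
u,v=proj(K,[*c,.104])[0].astype(int)
z0=np.median(z[v-3:v+4,u-3:u+4]); mk=comp(abs(z-z0)<.006,(u,v)); print(z0,rect(W,mk),mk.sum())
for h in [.17,.12,.10,.085,.075]:
    m.move_l([*c,h]); print(h,np.round(m.current_ee_pos(),4),np.round(m.current_force(),1),round(m.current_grip_width(),3))
p,d,K=grab('wrist'); im=p.copy()
for w in [.45,.35,.3,.25]:
    m.set_gripper(w,40); print(w,round(m.current_grip_width(),3),m.current_grip_force(),np.round(m.current_force(),1))
    if m.current_grip_force()>10: break
q=grab('wrist')[0]
cv2.imwrite('pics/v4.png',cv2.resize(np.hstack([im,q]),(800,300))[:,:,::-1]); print(m.current_time())
E
```

```text
0.10376084081978253 (array([0.4726774 , 0.39645673]), array([39.99616241, 23.81777573]), np.float64(-15.03799438476563)) 1631
0.17 [0.4727 0.3947 0.1708] [-0.1 -0.  -0.5] 0.654
0.12 [0.4727 0.3947 0.121 ] [1.1 0.7 0.4] 0.649
0.1 [0.4724 0.3944 0.1006] [-1.5  0.5  0.4] 0.649
0.085 [0.4722 0.3943 0.0853] [-0.2  0.3  0.3] 0.653
0.075 [0.4722 0.3943 0.0751] [ 0.1 -0.3  0.2] 0.65
0.45 0.45 0.0 [0.4 0.2 0.3]
0.35 0.349 0.0 [-0.8  0.5 -0.6]
0.3 0.303 0.0 [-0.4 -0.1 -0.2]
0.25 0.251 0.0 [-0.8 -0.4 -0.2]
14.6333
```

View pics/v4.png

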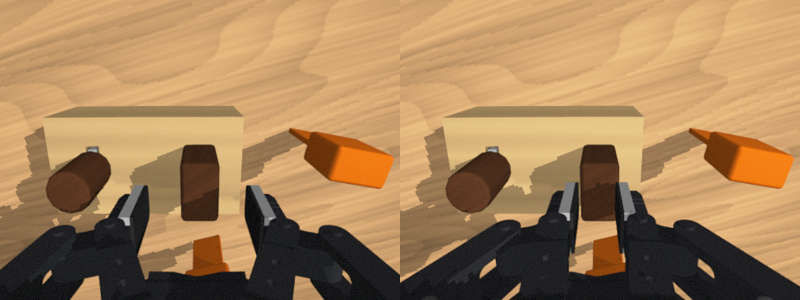

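The fingers straddle the handle at (598,185), nearly touching at opening 0.25. I'll keep closing.

```bash
python3 - <<'E'
from an import *
for w in [.2,.15,.1,.05]:
    m.set_gripper(w,40); print(w,round(m.current_grip_width(),3),m.current_grip_force(),np.round(m.current_force(),1),np.round(m.current_ee_pos(),4))
    if m.current_grip_force()>10: break
m.dwell(.3);print(round(m.current_grip_width(),3),m.current_grip_force(),np.round(m.current_force(),1))
q,d,K=grab('wrist'); 
u,v=proj(K,m.current_ee_pos())[0]; g=np.array(m.current_ee_pos())
for P,col in [(g,(255,0,0)),(g+[0,0,.019],(0,255,0))]:
    u,v=proj(K,P)[0]; cv2.circle(q,(int(u),int(v)),3,col,-1)
cv2.imwrite('pics/v5.png',q[100:440,160:500,::-1]); print(m.current_time())
E
```

```text
0.2 0.206 0.0 [ 0.2 -0.1  0.2] [0.4723 0.3944 0.075 ]
0.15 0.149 0.0 [0.5 0.7 0.2] [0.4723 0.3944 0.075 ]
0.1 0.098 0.0 [ 0.7 -0.7 -0. ] [0.4723 0.3944 0.075 ]
0.05 0.046 0.0 [ 0.1 -0.3 -0.7] [0.4723 0.3944 0.075 ]
0.047 0.0 [ 0.   0.3 -0.2]
15.8833
```

View pics/v5.png

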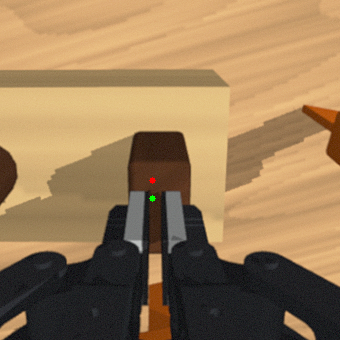

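```bash
python3 - <<'E'
from an import *
q,d,K=grab('wrist'); W=cloud(K,d)
R=np.array(m.current_tcp_rot());T=np.array(m.current_ee_pos());print(np.round(R,3).tolist(),T)
L=(W-T)@R*1000
for u,v in [(300,295),(300,305),(300,330),(300,360),(330,295),(330,305),(330,330),(330,360),(312,240),(312,260),(312,275),(312,285),(312,300),(312,320),(312,335),(312,345)]:
    print((u,v),np.round(L[v,u],1),np.round(W[v,u],4))
E
```

```text
[[-0.963, 0.269, -0.0], [0.269, 0.963, -0.0], [0.0, -0.0, -1.0]] [0.47228781 0.39440169 0.07498207]
(300, 295) [ 11.5  -4.3 -40.4] [0.4601 0.3933 0.1154]
(300, 305) [ 12.1  -4.  -49.7] [0.4595 0.3938 0.1247]
(300, 330) [ 12.   -3.5 -65.9] [0.4598 0.3943 0.1409]
(300, 360) [  7.2  -3.3 -74. ] [0.4644 0.3932 0.149 ]
(330, 295) [ 11.8   6.  -41.1] [0.4626 0.4034 0.116 ]
(330, 305) [ 12.    5.7 -49.4] [0.4623 0.4032 0.1244]
(330, 330) [ 11.7   5.2 -65.4] [0.4624 0.4026 0.1404]
(330, 360) [  7.6   4.9 -74.6] [0.4663 0.4012 0.1496]
(312, 240) [19.2 -0.4 -0.8] [0.4536 0.3992 0.0758]
(312, 260) [ 19.1  -0.2 -25.8] [0.4538 0.3993 0.1008]
(312, 275) [ 14.4  -0.2 -29. ] [0.4584 0.398  0.104 ]
(312, 285) [ 10.4  -0.2 -29.1] [0.4622 0.397  0.1041]
(312, 300) [  4.   -0.3 -28.5] [0.4684 0.3952 0.1035]
(312, 320) [ -4.3  -0.3 -28.9] [0.4763 0.393  0.1038]
(312, 335) [-10.9  -0.3 -28.7] [0.4827 0.3912 0.1036]
(312, 345) [-15.3  -0.3 -28.6] [0.487  0.39   0.1036]
```

By depth, the real fingertips sit about 34 to 36 mm behind the reported TCP. The earlier upward force at z = 0.071 fits that, because the shut fingers were pressing on the handle top. I'll lower the grasp by 34 mm.

```bash
python3 - <<'E'
from an import *
c=np.array([.4725,.3950])
m.move_l([*c,.12]); m.set_gripper(0.65,40)
m.move_l([*c,.06]); print(np.round(m.current_force(),1))
m.move_l([*c,.035],max_speed=.08); print(np.round(m.current_ee_pos(),4),np.round(m.current_force(),1))
m.set_gripper(0,40); print(round(m.current_grip_width(),3),m.current_grip_force(),np.round(m.current_force(),1),np.round(m.current_ee_pos(),4))
if m.current_grip_width()>.15:
    m.move_l([*c,.075],max_speed=.1);print(round(m.current_grip_width(),3),np.round(m.current_force(),1))
    m.move_l([*c,.19],max_speed=.2);print(round(m.current_grip_width(),3),np.round(m.current_force(),1))
    # view of clamp: camera above gap
    y1=np.radians(79.6);R=down(y1); g=np.array([.6502,.0405,.22])
    m.move_ptp(g-R@[.0727,0,0],R); m.dwell(.3)
    q,d,K=grab('wrist','w6.png'); np.savez('w6.npz',q=q,d=d); W=cloud(K,d);z=W[...,2]
    import pickle; pickle.dump((q,d,K,m.current_ee_pos(),m.current_tcp_rot()),open('S6.pkl','wb'))
    r=[]
    for P in [(.6472,.0238,.069),(.6531,.0563,.069)]:
        u,v=proj(K,P)[0].astype(int); z0=np.median(z[v-3:v+4,u-3:u+4]); mk=comp(abs(z-z0)<.006,(u,v)); print((u,v),z0,rect(W,mk),mk.sum())
print(m.current_time(),np.round(m.current_qpos(),2))
E
```

```text
[-0.4 -0.5  1.1]
[0.4723 0.3949 0.0346] [ 0.3 -0.8  0.2]
0.275 39.4032096862793 [-0.5  0.3  3. ] [0.4727 0.3952 0.0355]
0.276 [-0.2  0.1 -1.7]
0.273 [ 0.  -0.5 -1.1]
(np.int64(289), np.int64(110)) 0.06886273555752662 (array([0.64718457, 0.02336079]), array([59.26941299, 21.81816483]), np.float64(-10.710525512695298)) 2412
(np.int64(334), np.int64(110)) 0.06868752499509247 (array([0.65319202, 0.05641808]), array([59.33616257, 21.75120735]), np.float64(-10.173858642578114)) 2450
21.575 [-0.03  0.66  1.1  -0.    1.38 -1.42]
```

The gauge is held at opening 0.275 with a weight of about 1 N. I'll check the blade's offset in the hand, then insert.

```bash
python3 - <<'E'
from an import *
import pickle
q,d,K,T,R=pickle.load(open('S6.pkl','rb')); W=cloud(K,d); L=(W-np.array(T))@np.array(R)*1000
x,y,z=L[...,0],L[...,1],L[...,2]
for a in range(-70,40,6):
    k=(z>a)&(z<a+6)&(abs(y)<25)&(abs(x)<28)&(d>0)
    if k.sum()>5: print(a,k.sum(),np.round(np.percentile(y[k],[3,50,97]),1),np.round(np.percentile(x[k],[3,50,97]),1))
# ridges
import pickle
S=pickle.load(open('S.pkl','rb'));K0=S[0][2]
px=[(276,143.2),(263.2,146),(250,146.6),(237.6,144.8),(224.8,140.8),(212.8,134.2)]
X=np.array([atz(K0,u,v,.0615)[:2] for u,v in px]);print(np.round(X,4))
from scipy.optimize import least_squares
f=lambda p:(X-(p[:2]+.07*np.stack([np.cos(p[2]-.18*np.arange(6)),np.sin(p[2]-.18*np.arange(6))],1))).ravel()
s=least_squares(f,[.6236,-.106,0]);print('pivot,phi1',s.x,np.abs(s.fun).max())
print('pawl',atz(K0,293.4,132,.052),'pivot px',atz(K0,254,70,.0586))
E
```

```text
-70 10013 [-10.9   1.1  12.8] [-17.3   4.   19.2]
-64 1370 [-23.   -0.1  23.6] [ 7.2 12.2 20. ]
-58 1178 [-23.    0.2  23.5] [ 7.3 17.2 20. ]
-52 1045 [-23.2   0.4  23.8] [ 7.2 12.2 20. ]
-46 882 [-22.1   0.6  23.7] [ 7.3 17.4 20. ]
-40 527 [-16.    0.8  17.6] [11.4 19.5 20.1]
-34 358 [-9.7  1.5 11.9] [18.3 19.6 20.1]
-28 115 [-9.6  0.7 10.8] [18.8 19.6 20. ]
-16 13 [-0.8  0.7  3. ] [14.3 14.7 15.1]
-10 57 [-1.4  1.1  3.2] [13.9 14.7 15.2]
-4 47 [-1.   1.1  3.3] [14.4 14.7 15.1]
2 49 [-1.1  1.2  3.4] [14.3 14.7 15.1]
8 42 [-1.2  1.2  3.4] [14.1 14.8 15. ]
14 37 [-1.2  1.2  3.5] [14.  14.7 15.1]
20 39 [-1.3  1.2  3.6] [13.8 14.7 15.1]
26 29 [-0.9  1.2  3.3] [13.7 14.8 15.1]
[[ 0.6904 -0.0856]
 [ 0.693  -0.0979]
 [ 0.6935 -0.1106]
 [ 0.6918 -0.1225]
 [ 0.6879 -0.1346]
 [ 0.6816 -0.1458]]
pivot,phi1 [ 0.6236606  -0.10661672  0.30654138] 0.00033776019361822507
pawl [ 0.68045942 -0.06924385  0.052     ] pivot px [ 0.62363102 -0.10465021  0.0586    ]
```

Measured in the same camera frame, the blade sits +1.1 mm off the tool centre in y with no tilt. The ridge fit puts the pivot at (0.6237, −0.1066) with a residual of 0.3 mm. Next is the insertion.

```bash
python3 - <<'E'
from an import *
R=down(np.radians(79.6)); g=np.array([.6502,.0399])-.0011*R[:2,1]+.0002*R[:2,0]
m.move_l([*g,.16],R); m.move_l([*g,.115],max_speed=.1); m.dwell(.2); f0=np.array(m.current_force())
ok=True
for h in [.095,.085,.075,.065,.058,.052,.049,.047,.046]:
    m.move_l([*g,h],max_speed=.05); f=np.array(m.current_force())-f0; print(h,np.round(f,1),round(m.current_ee_pos()[2],4))
    if f[2]>12: ok=h<.05; break
if ok:
    m.set_gripper(.55,40); m.dwell(.2); print(m.current_grip_force(),np.round(m.current_force()-f0,1))
    m.move_l([*g,.20],max_speed=.2)
    t=np.array([*g,.2])+R@[-.06,0,0]; m.move_l(t,max_speed=.3); m.dwell(.1)
    q,d,K=grab('wrist','w7.png');W=cloud(K,d);z=W[...,2]
    u,v=proj(K,[.6502,.0399,.115])[0].astype(int); z0=np.median(z[v-3:v+4,u-3:u+4]); mk=comp(abs(z-z0)<.006,(u,v)); print((u,v),z0,rect(W,mk),mk.sum())
print(m.current_time())
E
```

```text
0.095 [-0.7 -0.1  0.8] 0.0948
0.085 [-0.7 -0.3 -0.4] 0.0846
0.075 [-1.5  0.7  0.4] 0.0746
0.065 [-2.1  0.9  1.4] 0.0645
0.058 [-0.9  0.8  0.2] 0.0576
0.052 [-1.8  0.4  0.5] 0.0516
0.049 [-0.8  0.9  1.1] 0.0488
0.047 [-1.3  1.6  0.6] 0.0469
0.046 [-1.6  0.3  0.8] 0.046
0.0 [-0.9  0.8  2.8]
(np.int64(315), np.int64(134)) 0.11381451832584295 (array([0.65017883, 0.03951186]), array([39.33222198, 24.03860664]), np.float64(-10.449623107910135)) 2638
28.025
```

The handle top measures 0.1138, which means seated, centred within 1 mm and let go. Next is the lever grip: I'll hover over it, measure it, and compare with the prediction.

```bash
python3 - <<'E'
from an import *
piv=np.array([.6237,-.1066]); al=np.pi+.568
G=piv+.14*np.array([np.cos(al),np.sin(al)]); yaw=al-np.pi/2-np.pi
R=down(yaw)
m.move_ptp([*G,.17],R); m.dwell(.2)
q,d,K=grab('wrist','w8.png');W=cloud(K,d);z=W[...,2]
u,v=proj(K,[*G,.12])[0].astype(int); print(G,(u,v))
sel=(abs(z-.119)<.006)&(np.hypot(W[...,0]-G[0],W[...,1]-G[1])<.03)
mk=cv2.morphologyEx(sel.astype(np.uint8),cv2.MORPH_OPEN,np.ones((3,3)))>0
print(mk.sum()); P=(W[mk][:,:2]*1000).astype(np.float32); print(cv2.minAreaRect(P),cv2.minEnclosingCircle(P),np.median(z[mk]))
# lever bar direction: top ~.057
b=(abs(z-.056)<.004)&(np.hypot(W[...,0]-G[0],W[...,1]-G[1])<.12); print('bar',b.sum(), cv2.fitLine(W[b][:,:2].astype(np.float32),cv2.DIST_HUBER,0,.01,.01).ravel() if b.sum()>50 else '')
print(m.look_for('wrist','lever_grip')[:2],m.current_time(),np.round(m.current_qpos(),2))
E
```

```text
[ 0.505683  -0.1819126] (np.int64(316), np.int64(245))
921
((506.3762512207031, -182.80218505859375), (18.68480682373047, 19.408212661743164), 40.63461685180664) ((506.3727722167969, -183.0438232421875), 9.988203048706055) 0.11827309040774082
bar 4768 [ 0.8414066   0.5404026   0.561331   -0.14732254]
[{'at': [0.5607, -0.1515, 0.0578], 'confidence': 0.7}] 30.0583 [-0.43  0.36  1.71 -0.    1.07  0.57]
```

The grip is at (0.506, −0.182), 140 mm from the pivot, which matches the prediction. I'll grasp it and swing along the arc, logging the tangential force to catch the clicks.

```bash
cat > arc.py <<'E'
from an import *
piv=np.array([.6237,-.1077])
def pose(b): # b: grip world angle
    return np.array([*(piv+.14*np.array([np.cos(b),np.sin(b)])),.042]), down(b-np.pi/2-np.pi)
def cur():
    e=np.array(m.current_ee_pos())[:2]-piv; return np.arctan2(e[1],e[0])%(2*np.pi), np.hypot(*e)
def step(b,v=.06):
    p,R=pose(b); m.move_l(p,R,max_speed=v)
    a,r=cur(); f=np.array(m.current_force()); t=np.array([-np.sin(a),np.cos(a)])
    print('cmd',round(b,3),'act',round(a,3),'r',round(r,4),'Ft(ccw)',round(f[:2]@t,1),'Fz',round(f[2],1),'w',round(m.current_grip_width(),3),round(m.current_time(),2))
E
python3 - <<'E'
from arc import *
P=np.array([.5059,-.1822]); al=np.pi+.568; R=down(al-np.pi/2-np.pi)
m.set_gripper(.6); m.move_l([*P,.10],R); m.move_l([*P,.042],max_speed=.08); print(np.round(m.current_force(),1))
m.set_gripper(0,60); print(m.current_grip_width(),m.current_grip_force(),np.round(m.current_force(),1),cur())
if m.current_grip_width()>.15:
    for L in [.06,.12,.18,.24,.30,.352]: step(al-L)
    m.dwell(.3); step(al-.352)
E
```

```text
[-0.6 -0.6 -0.4]
0.21909453683871832 58.632402420043945 [ 0.6 -4.7  5.5] (np.float64(3.7121359063004187), np.float64(0.13920010628003607))
cmd 3.65 act 3.655 r 0.1391 Ft(ccw) 4.9 Fz 4.4 w 0.218 32.45
cmd 3.59 act 3.595 r 0.1391 Ft(ccw) 4.0 Fz 4.6 w 0.217 32.74
cmd 3.53 act 3.534 r 0.139 Ft(ccw) 4.2 Fz 5.4 w 0.22 33.03
cmd 3.47 act 3.475 r 0.139 Ft(ccw) 4.3 Fz 3.6 w 0.218 33.33
cmd 3.41 act 3.412 r 0.1389 Ft(ccw) 0.8 Fz 6.0 w 0.223 33.62
cmd 3.358 act 3.362 r 0.1389 Ft(ccw) 5.0 Fz 4.3 w 0.218 33.89
cmd 3.358 act 3.364 r 0.1389 Ft(ccw) 4.4 Fz 5.0 w 0.218 34.44
```

Click 1 came where predicted, with the force drop at lever 0.30 or so. I'll continue to the middle of notch 4 in finer steps.

```bash
python3 - <<'E'
from arc import *
al=np.pi+.568
for L in np.arange(.385,.87,.03): step(al-L)
step(np.pi-.3235)
m.dwell(.4); a=cur(); print(a,m.current_grip_force(),np.round(m.current_force(),1),m.current_time())
p,d,K=grab('scene'); u,v=proj(K,[.66,-.08,.05])[0].astype(int); print(u,v)
c=cv2.resize(p[v-60:v+60,u-80:u+80],None,fx=5,fy=5,interpolation=cv2.INTER_CUBIC); cv2.imwrite('pics/c9.png',c[:,:,::-1])
for X in ([*(piv+.065*np.array([np.cos(-.3235),np.sin(-.3235)])),.052],): print('notch4 px in crop',(proj(K,X)[0]-[u-80,v-60])*5)
E
```

```text
cmd 3.325 act 3.331 r 0.1388 Ft(ccw) 5.6 Fz 4.4 w 0.218 34.69
cmd 3.295 act 3.3 r 0.1388 Ft(ccw) 5.8 Fz 5.0 w 0.217 34.94
cmd 3.265 act 3.269 r 0.1388 Ft(ccw) 3.0 Fz 5.3 w 0.218 35.19
cmd 3.235 act 3.238 r 0.1387 Ft(ccw) 2.4 Fz 6.1 w 0.217 35.44
cmd 3.205 act 3.208 r 0.1387 Ft(ccw) 2.6 Fz 4.1 w 0.22 35.69
cmd 3.175 act 3.179 r 0.1387 Ft(ccw) 3.5 Fz 4.6 w 0.223 35.94
cmd 3.145 act 3.15 r 0.1386 Ft(ccw) 6.1 Fz 4.0 w 0.225 36.19
cmd 3.115 act 3.119 r 0.1386 Ft(ccw) 5.2 Fz 6.2 w 0.216 36.44
cmd 3.085 act 3.088 r 0.1386 Ft(ccw) 3.9 Fz 5.0 w 0.219 36.69
cmd 3.055 act 3.057 r 0.1386 Ft(ccw) 2.8 Fz 4.8 w 0.222 36.94
cmd 3.025 act 3.028 r 0.1385 Ft(ccw) 3.5 Fz 4.2 w 0.217 37.19
cmd 2.995 act 2.998 r 0.1385 Ft(ccw) 4.3 Fz 4.7 w 0.22 37.44
cmd 2.965 act 2.969 r 0.1385 Ft(ccw) 6.0 Fz 5.1 w 0.218 37.69
cmd 2.935 act 2.938 r 0.1385 Ft(ccw) 6.6 Fz 4.3 w 0.219 37.94
cmd 2.905 act 2.907 r 0.1385 Ft(ccw) 4.7 Fz 4.4 w 0.221 38.19
cmd 2.875 act 2.876 r 0.1384 Ft(ccw) 3.4 Fz 4.4 w 0.218 38.44
cmd 2.845 act 2.846 r 0.1384 Ft(ccw) 3.2 Fz 4.1 w 0.218 38.69
cmd 2.818 act 2.82 r 0.1384 Ft(ccw) 5.6 Fz 4.6 w 0.223 38.94
(np.float64(2.821124167525429), np.float64(0.13837492681901167)) 58.959234952926636 [ 5.3 -7.1  5. ] 39.3417
277 256
notch4 px in crop [289.36429315 290.53831114]
```

View pics/c9.png

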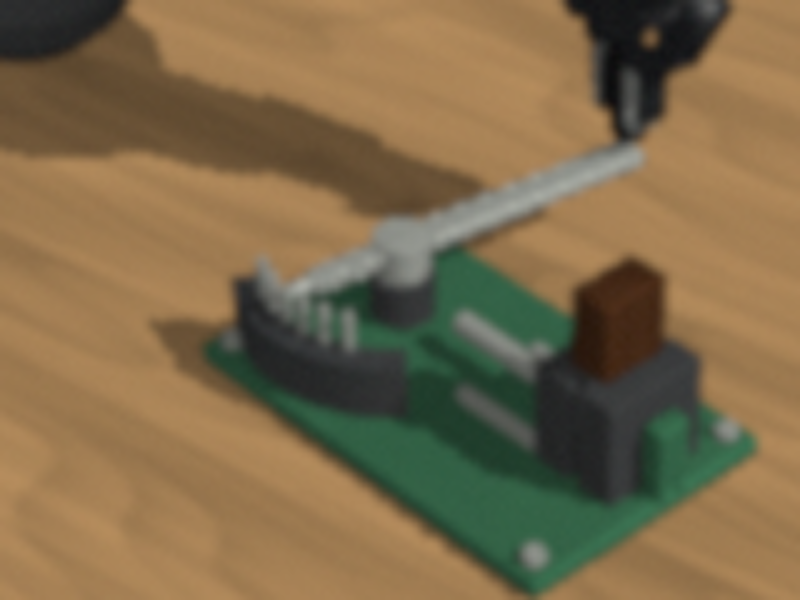

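The scene crop shows the pawl nose at about (290,290), where the middle of notch 4 projects (289,291), and the handle seated on the plates at (620,320). The force log shows four drops, at grip angles of about 3.45, 3.28, 3.10 and 2.92, so the notch middle is near 2.83; the grip is held at 2.82.

```bash
python3 - <<'E'
from h import *
print(m.sign_off())
E
```

```text
the job is handed in; nothing more can be done
None
```

I handed the job in: the gauge is seated midway in the gap and let go, and the arm is holding the lever in the notch after the fourth click; sign-off returned no verdict.

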